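# Start a self-tapping wing screw in a tube rack

### The job

Take the wing-headed self-tapping screw out of the white holder block and stand it, point down, in the pilot hole of the square boss at the end of the blue tube rack. Press it down firmly, with about 15 N, while turning it clockwise until its first thread has cut at least half a turn into the plastic; more than 25 N would crack the boss. Let go of it there, upright, and leave the round-headed screw, jar, dish and dropper bottle where they are.

Things in the scene. Friction and masses are not known exactly. Their poses are not given: they have to be found in the camera images.
- screw: Steel wing screw, 60 g, upright in one of the holder's two holes (either one), hanging on its round flange (22 mm wide, 4 mm thick). Origin on its axis at the flange's underside, z up, away from the point. Above it a flat wing, 4 to 30 mm above the origin, 30 mm wide along x, 12 mm thick along y: pinch it across the 12 mm. Its yaw varies.
- screw_tip (a point): The screw's point, on its axis 32 mm below the origin of screw. The shank below the flange is 9 mm wide and tapers over its last 7 mm to a blunt 4 mm point.
- holder: White plastic block, fixed, 50 (x) by 125 (y) by 44 mm high, with two 12 mm wide, 37 mm deep holes on its top at y = -33 and +33 mm. Origin at the centre of its underside. Lift a screw at least 40 mm to clear it.
- knob_screw: Bystander: a steel screw with the same shank and flange but a round head, 24 mm across and 20 mm high above the flange; it stands in the other hole of the holder. Origin at the underside of its flange. Leave it alone.
- rack: Blue plastic tube rack, 74 (x) by 200 (y) mm; capped tubes up to 80 mm above its origin at the +y end. Origin at the centre of its underside, 9 mm above the bench. At y = -70 mm a square boss, 34 by 34 mm, rises to 54 mm above the origin. The rack cannot slide or tip, but on its soft rubber feet it sinks straight down 1 mm for each 4 N of push (10 mm at most) and springs back.
- pilot_mouth (a point): Centre of the pilot hole's mouth on top of the boss, 63 mm above the bench; z up. The hole is round, vertical, 10.4 mm wide, not chamfered. The screw's point drops freely 15 to 22 mm into it (different each time, not measured) before its taper wedges in the uncut plastic; the screw then stands by itself.
- thread (a joint): How far the thread is cut, rad: 0 at the start, grows as the screw turns clockwise seen from above; the thread is so fine that the screw hardly sinks in half a turn. It cuts only while the screw is pressed down with over 9 to 12 N (14 to 20 N is good); with less it slips round on the spot. Pressing alone cuts nothing. The cut stays when the screw is let go, so several grasps may be used.
- jar: Bystander: clear jar with a red lid, 56 mm wide, 60 mm high, origin under its centre.
- dish: Bystander: shallow glass dish, 90 mm wide, 16 mm high, origin under its centre.
- dropper: Bystander: white bottle, 40 mm wide, 85 mm high, origin under its centre.
There are look-alikes about, which are no part of the job. Leave any orange or yellow look-alike of the screw alone.

How it is judged (in metres and radians):
On the way, in this order (a step that is already met when the one before it is completed fails the run):
1. the screw stands in the pilot hole, its point at least 10 mm below the mouth, within 20 degrees of upright (z of screw_tip in the frame of pilot_mouth below -0.01 m and horizontal distance between screw_tip and pilot_mouth below 0.004 m and angle between screw's own z axis and vertical below 0.35 rad), for 0.1 s.
2. the thread has been cut by half a turn (at least 2.9 rad) (value of joint thread above 2.9 rad), for 0.1 s.
At the end, for the whole second after the job is handed in: The thread is cut by at least 2.9 rad, and the screw stands in the pilot hole at rest, released, within 8.5 degrees of upright, its point at least 13.5 mm below the mouth and within 4 mm of the hole's axis (value of joint thread above 2.9 rad and z of screw_tip in the frame of pilot_mouth below -0.0135 m and horizontal distance between screw_tip and pilot_mouth below 0.004 m and angle between screw's own z axis and vertical below 0.15 rad and linear speed of screw below 0.02 m/s and contact force between the fingers and screw below 0.1 N); the robot touches nothing.
It fails at once if the rack is pressed down by more than 6.5 mm (26 N): the boss cracks (height (world z) of pilot_mouth below 0.0565 m).
It fails at once if the round-headed screw is moved by more than 15 mm (distance of knob_screw from where it was at the start of the episode above 0.015 m).
It fails at once if the jar is moved by more than 15 mm (distance of jar from where it was at the start of the episode above 0.015 m).
It fails at once if the dish is moved by more than 15 mm (distance of dish from where it was at the start of the episode above 0.015 m).
It fails at once if the dropper bottle is moved by more than 15 mm (distance of dropper from where it was at the start of the episode above 0.015 m).
It also fails if it takes over 72 s, if anything falls off the work surface, if the arm or the gripper's body presses on something with over 40 N, if the wrist force passes 120 N, or if a joint passes its speed limit or range.

### The arm

A 6-joint arm with a two-finger parallel gripper is mounted at the origin on the work surface. World frame = base frame: x ahead of the robot, y to its left, z up, the work surface at z = 0. Lengths are in m, angles in degrees, forces in N, time in s.
With the tool pointing down it reaches from about 0.375 to 0.9 m from the base axis. Payload 3.1 kg.
Tool frame: the origin (TCP) lies at the very end of the fingers, on their centre line; the grasp point (between the pads) lies 19 mm behind it; z points along the fingers, y is the line along which they close (so a half turn about z gives the same grasp; the last joint's range is limited). The gripper opens to 87 mm and grips with 3 to 60 N. Pads are 19 mm wide; open, the fingers measure 117 mm over their backs; the gripper's body (75 mm by 190 mm) begins 51 mm behind the grasp point.
Start: joints at [55.147, 30.224, 82.088, -0, 67.689, -10.227], TCP at [0.26, 0.568, 0.223] pointing down, gripper open.
Joint ranges: [-176.69, 176.69], [-43.24, 126.21], [12.49, 139.97], [-82, 262], [0, 151.66], [-163.58, 163.58]. Speed limits (degrees/s): [159.86, 159.86, 180, 180, 180, 180].

### API

Orientations are given as a 3x3 rotation matrix whose columns are the frame's x, y, z axes.
In Python, from rig import bot gives the robot as it stands.
- The arm moves only by the tool move_arm, never from a script. Its argument "increments" is a list of rows, each an object with "xyz": the shift along the tool's x, y, z in mm, a list of three; "roll": the turn about the tool's z in rad; "grip": the opening in per cent of the stroke, from 0 (shut) to 100 (fully open). A call has 1 to 5 rows; each row shifts and turns the commanded pose from where the row before left it, along the tool's axes as they then stand; what a row does not reach is not made up. A row lasts 1/12 s, in which the tool goes at most 41.7 mm and 7.16 degrees, less where a joint would pass 70% of its speed; a pose out of reach is approached as far as the arm can. A call is refused whole if a number of a shift passes 41.7 or a number of a turn 0.125, either way. A call with a gripper value outside its range is refused whole. The fingers move at their own pace and stop on an object; the grip force is fixed at half the most. Time passes only in rows, so rows that do not move let the fingers close. It gives the time, the measured TCP pose, the force, the opening and the grip force at its end, in the units of the state.
- bot.read_state(): the state, without advancing time (a new reading comes with each control period).
- bot.capture(name): name is "side" or "top" or "wrist"; returns (picture, depth): 480x640x3 uint8, red, green, blue; 480x640 float32, m along the optical axis (not along the pixel's ray), 0 where there is no reading.
- bot.camera_model(name): a dict with "intrinsics" (3x3 intrinsics, pixels), "rvec" (rotation vector, rad) and "tvec" (3), from world to camera coordinates, as OpenCV has them; the wrist camera has in their place "tool_from_camera" (4x4, takes a point from camera to tool coordinates, whose origin is the TCP and whose axes are the flange's). Camera axes: x right, y down, z forward; pixel columns grow to the right and rows downward; lengths in m; the calibration is good to about 2 mm. The wrist camera is an equidistant fisheye: a pixel r from the principal point sees the ray r / f radians off the axis. A picture is of the moment at which its call begins: read the wrist's pose just before it. camera_model takes no time and is no camera call.
- bot.hand_in(): hands the job in; it is judged then, once.
Trained networks look in the newest picture that a camera, given by its name, has taken for a name from the list of things; names that differ only in an ending like _2 or _b are one class to them, and where a whole thing is asked for, a point or a joint stands for the part that bears it (a point fixed in the world has none). Each returns a list of dicts, best first, with "conf" (0 to 1); they miss things now and then, are a little off and sometimes report something else, mostly with a low value. They report only what shows in the picture. A call takes as long as a camera call. They do not tell look-alikes from the thing itself.
- bot.spot_in(label, camera): "at" ([x, y, z] in m, in the coordinates of the camera as it stood for that picture, good to about 4 mm: the middle of the surface that is visible of it).
- bot.trace(label, camera): "mask" (480x640 bool, what is visible of it).
The state is a dict: "time_s": time; "joint_positions": joint angles; "qvel": joint speeds; "tau": joint torques, N m; "position": TCP position; "tcp_rot": TCP orientation; "force": force on the tool from outside, world axes, zero at the start; "moment": the same for the moment, N m; "opening": opening from 0.0 (shut) to 1.0 (fully open); "grasp_force": force on a finger pad.
Only numpy, scipy, OpenCV 4.12 (cv2) and the standard library are available. Lean on these libraries where they do the work, as an engineer would, in place of code of your own. Each camera call takes 0.05 s, during which the arm holds its last target. There are 200 camera calls.

## Working session

There is one attempt and no reset: what is moved stays moved. The work goes in short steps, Python scripts to look and compute and a tool call to move; the robot and the scene stay as the last step left them, time stands still between calls to the robot, and variables do not carry over. Pictures are saved under pics/ and viewed, at most 10 in all, crops included, and the job is handed in when it is done.

Besides the shell and the picture viewer there is one more tool, called after "Emit:" as name(argument=value, ...), one argument or row to a line, values as JSON. move_arm: Moves the arm, as the interface text tells. Its arguments: {"type":"object","properties":{"increments":{"type":"array"}},"required":["increments"]}

```bash
mkdir -p pics
cat > h.py <<'E'
import numpy as np, cv2
from rig import bot
def w2c(cam):
    m=bot.camera_model(cam); R=cv2.Rodrigues(np.array(m["rvec"],float))[0]; return np.array(m["intrinsics"]),R,np.array(m["tvec"]).ravel()
def c2w(cam,p):
    K,R,t=w2c(cam); return R.T@(np.asarray(p)-t)
def cloud(cam,d):
    K,R,t=w2c(cam); v,u=np.mgrid[:480,:640]
    P=np.stack([(u-K[0,2])/K[0,0]*d,(v-K[1,2])/K[1,1]*d,d],-1); return (P-t)@R
E
python3 - <<'E'
from h import *
s=bot.read_state(); print(s["time_s"],s["position"],np.round(s["tcp_rot"],3).tolist(),s["force"],s["opening"])
ims=[]
for c in("top","side"):
    im,d=bot.capture(c); cv2.imwrite(f"pics/{c}0.png",im[...,::-1]); np.save(c+"0.npy",d)
    for l in("screw","holder","rack","knob_screw","jar","dish","dropper"):
        print(c,l,[(round(r["conf"],2),np.round(c2w(c,r["at"]),3).tolist()) for r in bot.spot_in(l,c)])
print(bot.camera_model("wrist"))
E
```

```text
0.0 [0.25998279 0.56755076 0.22156191] [[-0.909, 0.417, -0.001], [0.417, 0.909, -0.002], [0.0, -0.002, -1.0]] [ 0.2122293   0.69708615 -0.03464732] 0.9979932829910326
top screw [(0.63, [0.566, -0.19, 0.075]), (0.6, [0.496, -0.265, 0.06]), (0.56, [0.63, -0.28, 0.062]), (0.44, [0.554, -0.306, 0.061])]
top holder [(0.65, [0.571, -0.164, 0.04]), (0.34, [0.519, 0.205, 0.016])]
top rack [(0.68, [0.524, 0.202, 0.016])]
top knob_screw [(0.37, [0.405, -0.012, 0.058])]
top jar [(0.59, [0.723, 0.026, 0.056])]
top dish [(0.73, [0.738, -0.173, 0.01])]
top dropper [(0.78, [0.405, -0.01, 0.06])]
side screw [(0.83, [0.481, -0.169, 0.056]), (0.79, [0.561, -0.2, 0.066]), (0.73, [0.561, -0.313, 0.061]), (0.69, [0.496, -0.267, 0.048]), (0.63, [0.629, -0.284, 0.057])]
side holder [(0.84, [0.565, -0.174, 0.048])]
side rack []
side knob_screw [(0.56, [0.584, -0.139, 0.07])]
side jar [(0.69, [0.725, 0.014, 0.052])]
side dish [(0.73, [0.743, -0.164, 0.008])]
side dropper [(0.66, [0.405, -0.022, 0.052])]
{'intrinsics': array([[371.64829954,   0.        , 315.44195604],
       [  0.        , 371.64829954, 247.11791681],
       [  0.        ,   0.        ,   1.        ]]), 'tool_from_camera': array([[-7.59843335e-04, -9.60318037e-01, -2.78906240e-01,
         7.63752414e-02],
       [ 9.99999549e-01, -5.70806877e-04, -7.58989302e-04,
         5.98451755e-04],
       [ 5.69669516e-04, -2.78906691e-01,  9.60318037e-01,
        -1.60989756e-01],
       [ 0.00000000e+00,  0.00000000e+00,  0.00000000e+00,
         1.00000000e+00]])}
```

View pics/top0.png

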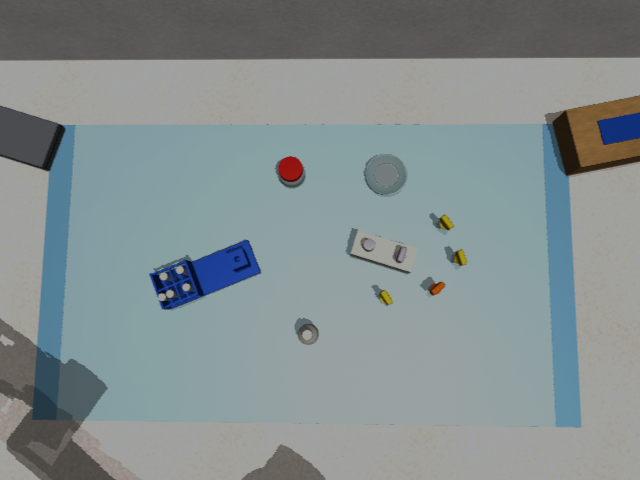

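View pics/side0.png

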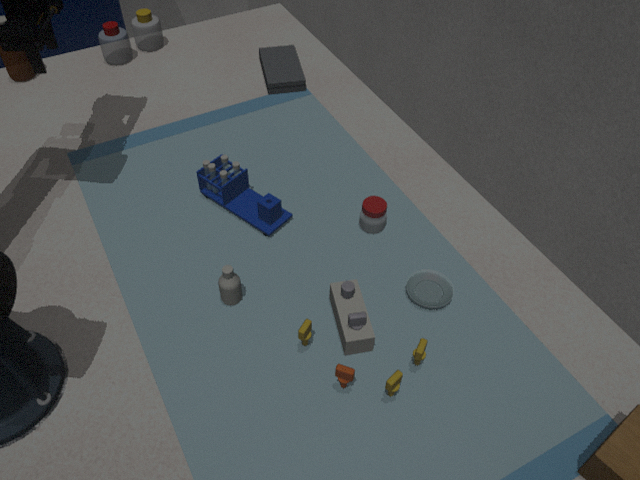

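The top view shows the grey wing screw at (401,253) in the right end of the holder, the knob at (369,243), and the boss hole at (238,259). The yellow and orange pieces are decoys. Next I measure these from depth.

Run:
```python
from h import *
P=cloud("top",np.load("top0.npy"))
def rect(name,u0,u1,v0,v1,z0,z1):
    Q=P[v0:v1,u0:u1].reshape(-1,3); Q=Q[(Q[:,2]>z0)&(Q[:,2]<z1)]
    r=cv2.minAreaRect(Q[:,:2].astype(np.float32)*1000); print(name,len(Q),np.round(Q.mean(0),4),r,np.percentile(Q[:,2],[5,50,95]).round(4))
rect("holder",345,420,225,276,.036,.047)
rect("wing",385,420,235,270,.062,.09)
rect("knob",355,384,230,256,.055,.09)
rect("boss",222,262,238,278,.052,.075)
rect("bossrack",180,266,235,300,.004,.075)
rect("tubes",145,205,250,312,.06,.12)
K,R,t=w2c("top"); print(R.round(3).tolist())
```

```text
holder 1182 [ 0.5718 -0.1611  0.044 ] ((572.5994873046875, -161.59548950195312), (124.81328582763672, 50.819923400878906), 73.0186996459961) [0.0404 0.0442 0.0467]
wing 101 [ 0.5623 -0.1923  0.0738] ((562.9864501953125, -192.75299072265625), (11.679418563842773, 30.0312442779541), 70.6768798828125) [0.0672 0.074  0.0778]
knob 119 [ 0.5814 -0.1296  0.068 ] ((581.9071655273438, -129.84432983398438), (21.94649887084961, 22.765884399414062), 64.58541107177734) [0.0633 0.0683 0.0717]
boss 301 [0.552  0.1286 0.0631] ((552.4115600585938, 129.29124450683594), (34.49740219116211, 34.33280563354492), 22.59698486328125) [0.0571 0.0635 0.0666]
bossrack 3042 [0.533  0.1712 0.0268] ((541.1410522460938, 169.34585571289062), (135.27798461914062, 177.94912719726562), 1.1266591548919678) [0.005  0.0182 0.0656]
tubes 890 [0.5006 0.2489 0.0728] ((501.6543884277344, 250.90655517578125), (74.49125671386719, 77.3366928100586), 22.50640296936035) [0.0608 0.068  0.0911]
[[0.01, -1.0, -0.027], [-0.992, -0.007, -0.127], [0.127, 0.028, -0.992]]
```

Emit:
move_arm(
  increments=[
    {"xyz":[-30,-18.5,0],"roll":0,"grip":40},
    {"xyz":[-30,-18.5,0],"roll":0,"grip":40},
    {"xyz":[-30,-18.5,0],"roll":0,"grip":40},
    {"xyz":[-30,-18.5,0],"roll":0,"grip":40},
    {"xyz":[-30,-18.5,0],"roll":0,"grip":40},
  ],
)

```text
time_s: 1.22
position: [0.3588, 0.4203, 0.2227]
tcp_rot: [[-0.909, 0.416, 0.0], [0.416, 0.909, 0.0], [-0.0, 0.0, -1.0]]
force: [0.2, -0.0, -1.4]
opening: 0.708
grasp_force: 0.0
```

Emit:
move_arm(
  increments=[
    {"xyz":[-30,-18.5,0],"roll":0,"grip":40},
    {"xyz":[-30,-18.5,0],"roll":0,"grip":40},
    {"xyz":[-30,-18.5,0],"roll":0,"grip":40},
    {"xyz":[-30,-18.5,0],"roll":0,"grip":40},
    {"xyz":[-30,-18.5,0],"roll":0,"grip":40},
  ],
)

```text
time_s: 1.63
position: [0.4568, 0.2735, 0.2228]
tcp_rot: [[-0.909, 0.417, 0.001], [0.417, 0.909, 0.0], [-0.0, 0.0, -1.0]]
force: [-0.2, 1.1, 0.4]
opening: 0.412
grasp_force: 0.0
```

Emit:
move_arm(
  increments=[
    {"xyz":[-30,-18.5,8],"roll":0,"grip":40},
    {"xyz":[-30,-18.5,8],"roll":0,"grip":40},
    {"xyz":[-30,-18.5,8],"roll":0,"grip":40},
    {"xyz":[-30,-18.5,8],"roll":0,"grip":40},
    {"xyz":[-30,-18.5,8],"roll":0,"grip":40},
  ],
)

```text
time_s: 2.05
position: [0.5547, 0.1268, 0.1824]
tcp_rot: [[-0.909, 0.417, 0.001], [0.417, 0.909, 0.0], [-0.0, 0.0, -1.0]]
force: [0.1, 0.1, 0.3]
opening: 0.401
grasp_force: 0.0
```

```bash
cat >> h.py <<'E'
def wrist():
    s=bot.read_state(); im,d=bot.capture("wrist"); return s,im,d
def wcloud(s,d):
    m=bot.camera_model("wrist");K=np.array(m["intrinsics"]);T=np.array(m["tool_from_camera"])
    v,u=np.mgrid[:480,:640]; x=(u-K[0,2])/K[0,0]; y=(v-K[1,2])/K[1,1]; th=np.hypot(x,y)+1e-9
    k=np.tan(th)/th; P=np.stack([x*k*d,y*k*d,d],-1)@T[:3,:3].T+T[:3,3]
    return P@np.array(s["tcp_rot"]).T+np.array(s["position"])
def wproj(s,p):
    m=bot.camera_model("wrist");K=np.array(m["intrinsics"]);T=np.array(m["tool_from_camera"])
    q=np.array(s["tcp_rot"]).T@(np.array(p)-np.array(s["position"])); c=T[:3,:3].T@(q-T[:3,3])
    r=np.hypot(c[0],c[1]); th=np.arctan2(r,c[2]); return np.array([K[0,2],K[1,2]])+K[0,0]*th*c[:2]/max(r,1e-9)
E
python3 - <<'E'
from h import *
bot.read_state()
s,im,d=wrist(); print(s["position"]); cv2.imwrite("pics/w1.png",im[...,::-1])
P=wcloud(s,d); np.save("w1.npy",P)
M=(np.abs(P[...,2]-.063)<.004)&(np.hypot(P[...,0]-.5535,P[...,1]-.129)<.04)&(d>0)
print(wproj(s,[.5524,.1293,.063]),M.sum(),P[M].mean(0),cv2.minAreaRect((P[M][:,:2]*1000).astype(np.float32)))
E
```

```text
[0.55471785 0.12678443 0.18237763]
[316.59471033 236.95621381] 1735 [0.55327232 0.13085125 0.06174149] ((553.6063232421875, 130.80972290039062), (34.823753356933594, 34.87166976928711), 22.64170265197754)
```

View pics/w1.png

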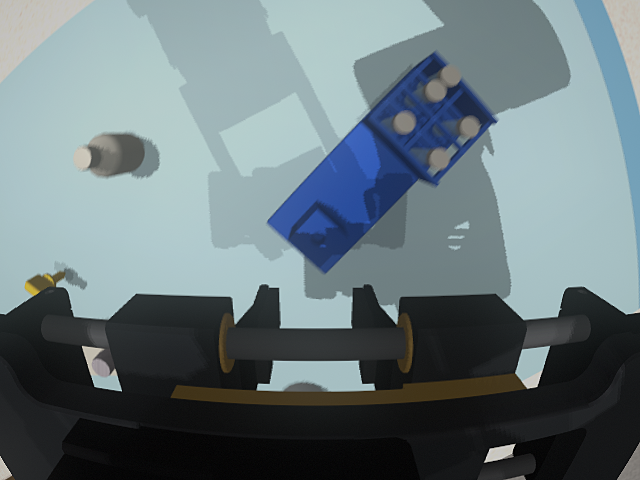

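Boss is at (316,235), with the hole at its centre. Now I move to the screw.

Emit:
move_arm(
  increments=[
    {"xyz":[-14.1,-28.7,0],"roll":0,"grip":40},
    {"xyz":[-14.1,-28.7,0],"roll":0,"grip":40},
    {"xyz":[-14.1,-28.7,0],"roll":0,"grip":40},
    {"xyz":[-14.1,-28.7,0],"roll":0,"grip":40},
    {"xyz":[-14.1,-28.7,0],"roll":0,"grip":40},
  ],
)

```text
time_s: 2.52
position: [0.5581, -0.0327, 0.1827]
tcp_rot: [[-0.909, 0.417, 0.0], [0.417, 0.909, -0.0], [-0.0, 0.0, -1.0]]
force: [0.6, 0.7, -0.2]
opening: 0.4
grasp_force: 0.0
```

Emit:
move_arm(
  increments=[
    {"xyz":[-14.1,-28.7,0],"roll":0,"grip":40},
    {"xyz":[-14.1,-28.7,0],"roll":0,"grip":40},
    {"xyz":[-14.1,-28.7,0],"roll":0,"grip":40},
    {"xyz":[-14.1,-28.7,0],"roll":0,"grip":40},
    {"xyz":[-14.1,-28.7,0],"roll":-0.093,"grip":40},
  ],
)

```text
time_s: 2.93
position: [0.5623, -0.1926, 0.1827]
tcp_rot: [[-0.944, 0.329, 0.0], [0.329, 0.944, 0.0], [-0.0, 0.0, -1.0]]
force: [0.2, 1.0, 0.7]
opening: 0.401
grasp_force: 0.0
```

Run:
```python
from h import *
s,im,d=wrist(); print(s["position"],s["time_s"],s["joint_positions"]); cv2.imwrite("pics/w2.png",im[...,::-1])
P=wcloud(s,d); np.save("w2.npy",P)
c=np.array([.563,-.193])
for n,c,z0,z1,r in(("wing",[.563,-.193],.067,.082,.028),("knob",[.582,-.130],.062,.075,.028)):
    M=(P[...,2]>z0)&(P[...,2]<z1)&(np.hypot(P[...,0]-c[0],P[...,1]-c[1])<r)&(d>0)
    print(n,wproj(s,[*c,.07]),M.sum(),P[M].mean(0),np.median(P[M][:,2]),cv2.minAreaRect((P[M][:,:2]*1000).astype(np.float32)))
M=(np.abs(P[...,2]-.043)<.005)&(np.hypot(P[...,0]-.5725,P[...,1]+.1615)<.08)&(d>0)
print("holder",P[M].mean(0),cv2.minAreaRect((P[M][:,:2]*1000).astype(np.float32)))
```

```text
[ 0.56232418 -0.19262692  0.18272242] 2.9333 [-2.96766105e+01  3.05846703e+01  8.89197715e+01  1.03895157e-02
  6.04870263e+01 -1.00457023e+02]
wing [314.76534254 244.09025005] 594 [ 0.56288362 -0.19156507  0.07224177] 0.07246493268771728 ((563.6912231445312, -191.83934020996094), (11.613605499267578, 29.878881454467773), 70.86625671386719)
knob [399.46755007 240.61424071] 678 [ 0.58197325 -0.12909237  0.0665493 ] 0.06666259968156563 ((582.3742065429688, -128.96571350097656), (22.503721237182617, 23.30078125), 3.378997802734375)
holder [ 0.57062758 -0.16206996  0.04283529] ((573.4452514648438, -160.2283935546875), (126.24996185302734, 51.173606872558594), 72.87651062011719)
```

View pics/w2.png

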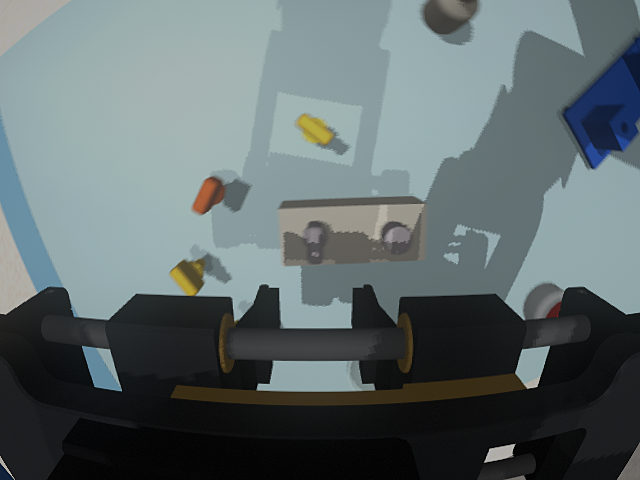

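Wing at (315,240) is aligned with the tool axes, at (0.5635,-0.192). I descend and grip.

Emit:
move_arm(
  increments=[
    {"xyz":[-0.9,1,30],"roll":0,"grip":40},
    {"xyz":[0,0,30],"roll":0,"grip":40},
    {"xyz":[0,0,30],"roll":0,"grip":40},
    {"xyz":[0,0,25],"roll":0,"grip":40},
    {"xyz":[0,0,8],"roll":0,"grip":40},
  ],
)

```text
time_s: 3.4
position: [0.5613, -0.1891, 0.056]
tcp_rot: [[-0.944, 0.331, -0.006], [0.331, 0.944, 0.003], [0.007, 0.001, -1.0]]
force: [-0.5, 0.4, 0.0]
opening: 0.397
grasp_force: 0.0
```

Emit:
move_arm(
  increments=[
    {"xyz":[0,0,5],"roll":0,"grip":40},
    {"xyz":[0,0,5],"roll":0,"grip":40},
    {"xyz":[0,0,0],"roll":0,"grip":40},
  ],
)

```text
time_s: 3.65
position: [0.5642, -0.1907, 0.05]
tcp_rot: [[-0.944, 0.33, 0.001], [0.33, 0.944, -0.001], [-0.001, -0.0, -1.0]]
force: [0.8, -0.9, -0.1]
opening: 0.404
grasp_force: 0.0
```

Emit:
move_arm(
  increments=[
    {"xyz":[0,0,0],"roll":0,"grip":10},
    {"xyz":[0,0,0],"roll":0,"grip":5},
    {"xyz":[0,0,0],"roll":0,"grip":0},
    {"xyz":[0,0,0],"roll":0,"grip":0},
    {"xyz":[0,0,0],"roll":0,"grip":0},
  ],
)

```text
time_s: 4.07
position: [0.564, -0.1909, 0.0503]
tcp_rot: [[-0.944, 0.33, 0.001], [0.33, 0.944, -0.001], [-0.001, -0.0, -1.0]]
force: [-0.3, -0.9, 3.4]
opening: 0.136
grasp_force: 30.0
```

Emit:
move_arm(
  increments=[
    {"xyz":[0,0,0],"roll":0,"grip":0},
    {"xyz":[0,0,0],"roll":0,"grip":0},
  ],
)

```text
time_s: 4.23
position: [0.564, -0.191, 0.0503]
tcp_rot: [[-0.944, 0.33, 0.001], [0.33, 0.944, -0.001], [-0.001, -0.0, -1.0]]
force: [-1.0, -0.3, 5.9]
opening: 0.139
grasp_force: 30.0
```

Emit:
move_arm(
  increments=[
    {"xyz":[0,0,-10],"roll":0,"grip":0},
    {"xyz":[0,0,-20],"roll":0,"grip":0},
    {"xyz":[0,0,-30],"roll":0,"grip":0},
    {"xyz":[0,0,-30],"roll":0,"grip":0},
    {"xyz":[0,0,-10],"roll":0,"grip":0},
  ],
)

```text
time_s: 4.65
position: [0.5656, -0.1915, 0.1537]
tcp_rot: [[-0.944, 0.33, 0.006], [0.33, 0.944, -0.003], [-0.006, -0.001, -1.0]]
force: [0.6, 0.4, -0.3]
opening: 0.137
grasp_force: 30.0
```

Run:
```python
from h import *
s,im,d=wrist(); print(s["position"],s["force"],s["opening"]); cv2.imwrite("pics/w3.png",im[120:420,170:470][...,::-1])
P=wcloud(s,d); 
for l in ("screw",): print([(round(r["conf"],2),r["at"]) for r in bot.spot_in(l,"wrist")])
for n,z in (("flange",.0468+.1),("tip",.112)): print(n,wproj(s,[.564,-.191,z]))
```

```text
[ 0.56556269 -0.19148933  0.15372769] [ 0.5889018   0.42697244 -0.25069604] 0.1373837915606591
[(0.91, [-0.112, 0.0254, 0.2858]), (0.9, [-0.0828, -0.0336, 0.2541]), (0.57, [0.0016, 0.0216, 0.1525]), (0.57, [0.002, -0.0806, 0.2381])]
flange [314.46534178 297.55901687]
tip [314.70141056 272.85760637]
```

View pics/w3.png

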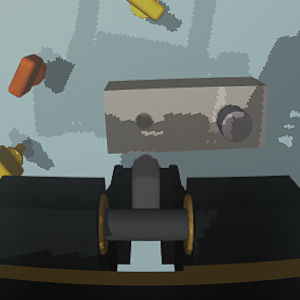

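Screw is held, at crop (145,180), and clear of the empty hole at (143,120). I carry it to the boss.

Emit:
move_arm(
  increments=[
    {"xyz":[11.6,30,0],"roll":0,"grip":0},
    {"xyz":[11.6,30,0],"roll":0,"grip":0},
    {"xyz":[11.6,30,0],"roll":0,"grip":0},
    {"xyz":[11.6,30,0],"roll":0,"grip":0},
    {"xyz":[11.6,30,0],"roll":0,"grip":0},
  ],
)

```text
time_s: 5.17
position: [0.5565, -0.0282, 0.1474]
tcp_rot: [[-0.944, 0.331, -0.004], [0.331, 0.944, 0.001], [0.004, -0.0, -1.0]]
force: [0.3, 0.1, -0.3]
opening: 0.137
grasp_force: 30.0
```

Emit:
move_arm(
  increments=[
    {"xyz":[11.6,30,0],"roll":0,"grip":0},
    {"xyz":[11.6,30,0],"roll":0,"grip":0},
    {"xyz":[11.6,30,0],"roll":0,"grip":0},
    {"xyz":[11.6,30,0],"roll":0,"grip":0},
    {"xyz":[11.6,30,0],"roll":0,"grip":0},
  ],
)

```text
time_s: 5.58
position: [0.5513, 0.1324, 0.1474]
tcp_rot: [[-0.944, 0.331, -0.004], [0.331, 0.944, -0.0], [0.004, -0.002, -1.0]]
force: [0.2, -0.0, 0.6]
opening: 0.134
grasp_force: 30.0
```

Emit:
move_arm(
  increments=[
    {"xyz":[0,0,16],"roll":0,"grip":0},
    {"xyz":[0,0,16],"roll":0,"grip":0},
    {"xyz":[0,0,0],"roll":0,"grip":0},
  ],
)

```text
time_s: 5.83
position: [0.5493, 0.1316, 0.1132]
tcp_rot: [[-0.944, 0.329, -0.01], [0.329, 0.944, -0.0], [0.009, -0.004, -1.0]]
force: [-0.4, -0.1, -1.6]
opening: 0.134
grasp_force: 30.0
```

Run:
```python
from h import *
s,im,d=wrist(); p=s["position"]; print(p,s["force"],s["tcp_rot"].round(4).tolist(),s["joint_positions"])
o=im[190:330,245:385]; cv2.imwrite("pics/w4.png",cv2.resize(cv2.convertScaleAbs(o,alpha=1.8,beta=20),None,fx=4,fy=4,interpolation=cv2.INTER_CUBIC)[...,::-1])
P=wcloud(s,d)
M=(np.abs(P[...,2]-.063)<.004)&(np.hypot(P[...,0]-.5535,P[...,1]-.131)<.03)&(d>0)
print("boss",M.sum(),cv2.minAreaRect((P[M][:,:2]*1000).astype(np.float32)),np.median(P[M][:,2]))
R=s["tcp_rot"];print("tip px",wproj(s,p+R@[0,0,.0383]),"hole px",wproj(s,[.5536,.1308,.063]),"below tool px",wproj(s,[p[0],p[1],.063]))
```

```text
[0.54927005 0.13163022 0.11316791] [-0.44665092 -0.08581043 -1.63222911] [[-0.9443, 0.3288, -0.0098], [0.3289, 0.9444, -0.0004], [0.0091, -0.0036, -1.0]] [ 2.14318859e+00  3.44141222e+01  9.59627740e+01 -7.07700869e-04
  5.01845558e+01 -6.86568003e+01]
boss 1817 ((553.6002807617188, 130.816162109375), (34.80491256713867, 34.53858947753906), 22.706926345825195) 0.061778100039550476
tip px [314.71486893 277.99800264] hole px [316.120902   278.44592776] below tool px [315.06048368 271.68616699]
```

View pics/w4.png

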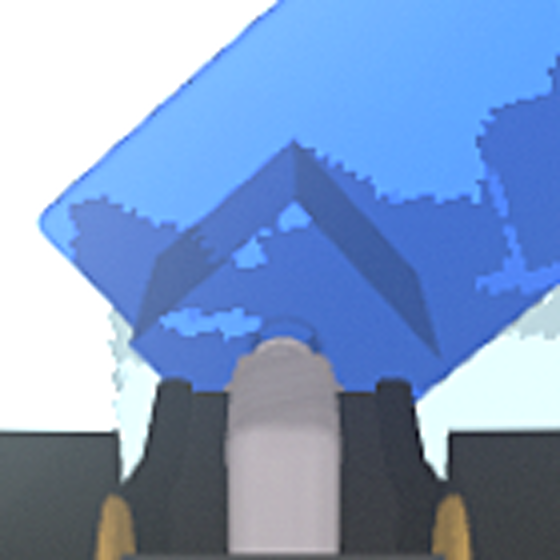

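The hole arc (crop 258–318, top at y≈318) lies just behind the screw (crop x≈282). The arm is still settling, so I wait one row and re-read.

Emit:
move_arm(
  increments=[
    {"xyz":[0,0,0],"roll":0,"grip":0},
    {"xyz":[0,0,0],"roll":0,"grip":0},
    {"xyz":[0,0,0],"roll":0,"grip":0},
  ],
)

```text
time_s: 6.13
position: [0.5538, 0.1304, 0.118]
tcp_rot: [[-0.944, 0.331, 0.001], [0.331, 0.944, 0.0], [-0.001, 0.0, -1.0]]
force: [-0.3, 0.6, -0.7]
opening: 0.135
grasp_force: 30.0
```

Run:
```python
from h import *
s,im,d=wrist(); p=s["position"]; R=s["tcp_rot"]; print(p,s["force"])
o=im[190:330,245:385]; o=cv2.resize(cv2.convertScaleAbs(o,alpha=1.8,beta=20),None,fx=4,fy=4,interpolation=cv2.INTER_CUBIC)[...,::-1].copy()
f=lambda q:(np.round((wproj(s,q)-[245,190]+.5)*4*16).astype(int))
a=np.linspace(0,2*np.pi,40)
tip=p+R@[0,0,.0383]
for c,r,col in((np.array([.5536,.1308,.063]),.0052,(0,255,0)),(tip,.002,(0,0,255)),(tip+[0,0,.007],.0045,(0,255,255))):
    cv2.polylines(o,[np.array([f(c+[r*np.cos(t),r*np.sin(t),0]) for t in a])],True,col,1,shift=4)
cv2.imwrite("pics/w5.png",o)
print("tool delta to hole mm",R.T@(np.array([.5536,.1308,.063])-tip)*1000)
```

```text
[0.55375476 0.13040873 0.11803517] [-0.3044045   0.56481709 -0.66456188]
tool delta to hole mm [ 0.3238175   0.29601091 16.7350328 ]
```

View pics/w5.png

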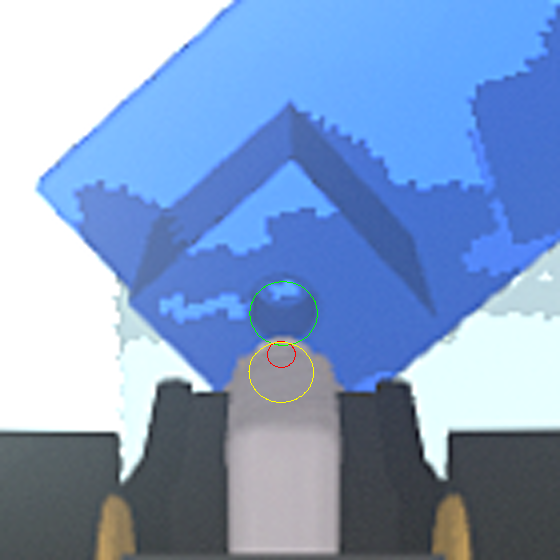

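The predicted hole circle matches the dark hole at (283,312), and the tip prediction at (281,354) matches too. Insert stepwise.

Emit:
move_arm(
  increments=[
    {"xyz":[0.3,0.3,8],"roll":0,"grip":0},
    {"xyz":[0,0,7],"roll":0,"grip":0},
    {"xyz":[0,0,4],"roll":0,"grip":0},
    {"xyz":[0,0,0],"roll":0,"grip":0},
    {"xyz":[0,0,0],"roll":0,"grip":0},
  ],
)

```text
time_s: 6.6
position: [0.5526, 0.1312, 0.0979]
tcp_rot: [[-0.944, 0.331, -0.001], [0.331, 0.944, -0.0], [0.001, -0.0, -1.0]]
force: [-0.7, -0.1, -1.0]
opening: 0.135
grasp_force: 30.0
```

Emit:
move_arm(
  increments=[
    {"xyz":[0,0,3],"roll":0,"grip":0},
    {"xyz":[0,0,2],"roll":0,"grip":0},
    {"xyz":[0,0,0],"roll":0,"grip":0},
    {"xyz":[0,0,0],"roll":0,"grip":0},
  ],
)

```text
time_s: 6.93
position: [0.5532, 0.1312, 0.0935]
tcp_rot: [[-0.944, 0.33, 0.0], [0.33, 0.944, -0.0], [-0.0, -0.0, -1.0]]
force: [0.9, -0.9, -1.4]
opening: 0.135
grasp_force: 30.0
```

Emit:
move_arm(
  increments=[
    {"xyz":[0,0,2],"roll":0,"grip":0},
    {"xyz":[0,0,1],"roll":0,"grip":0},
    {"xyz":[0,0,0],"roll":0,"grip":0},
    {"xyz":[0,0,0],"roll":0,"grip":0},
  ],
)

```text
time_s: 7.27
position: [0.5532, 0.1312, 0.0906]
tcp_rot: [[-0.944, 0.33, 0.0], [0.33, 0.944, -0.0], [-0.0, -0.0, -1.0]]
force: [0.2, -0.8, -1.4]
opening: 0.133
grasp_force: 30.0
```

Emit:
move_arm(
  increments=[
    {"xyz":[0,0,2],"roll":0,"grip":0},
    {"xyz":[0,0,2],"roll":0,"grip":0},
    {"xyz":[0,0,0],"roll":0,"grip":0},
    {"xyz":[0,0,0],"roll":0,"grip":0},
  ],
)

```text
time_s: 7.6
position: [0.5532, 0.1311, 0.0864]
tcp_rot: [[-0.944, 0.33, 0.0], [0.33, 0.944, -0.0], [-0.0, -0.0, -1.0]]
force: [-0.0, -1.2, -0.8]
opening: 0.139
grasp_force: 30.0
```

Emit:
move_arm(
  increments=[
    {"xyz":[0,0,1.5],"roll":0,"grip":0},
    {"xyz":[0,0,0.5],"roll":0,"grip":0},
    {"xyz":[0,0,0],"roll":0,"grip":0},
    {"xyz":[0,0,0],"roll":0,"grip":0},
  ],
)

```text
time_s: 7.93
position: [0.5533, 0.1312, 0.0847]
tcp_rot: [[-0.944, 0.33, 0.0], [0.33, 0.944, -0.0], [-0.0, -0.0, -1.0]]
force: [1.0, -1.9, 0.8]
opening: 0.135
grasp_force: 30.0
```

Emit:
move_arm(
  increments=[
    {"xyz":[0,0,1.5],"roll":0,"grip":0},
    {"xyz":[0,0,0],"roll":0,"grip":0},
    {"xyz":[0,0,0],"roll":0,"grip":0},
  ],
)

```text
time_s: 8.18
position: [0.5534, 0.1311, 0.0833]
tcp_rot: [[-0.944, 0.33, 0.001], [0.33, 0.944, -0.0], [-0.001, -0.0, -1.0]]
force: [0.4, -2.6, 3.2]
opening: 0.134
grasp_force: 30.0
```

Emit:
move_arm(
  increments=[
    {"xyz":[0,0,1],"roll":0,"grip":0},
    {"xyz":[0,0,0],"roll":0,"grip":0},
    {"xyz":[0,0,0],"roll":0,"grip":0},
  ],
)

```text
time_s: 8.43
position: [0.5535, 0.131, 0.0825]
tcp_rot: [[-0.944, 0.33, 0.001], [0.33, 0.944, -0.0], [-0.001, -0.0, -1.0]]
force: [0.6, -2.0, 5.0]
opening: 0.138
grasp_force: 30.0
```

Emit:
move_arm(
  increments=[
    {"xyz":[0,-0.3,1.5],"roll":0,"grip":0},
    {"xyz":[0,0,1],"roll":0,"grip":0},
    {"xyz":[0,0,0],"roll":0,"grip":0},
    {"xyz":[0,0,0],"roll":0,"grip":0},
  ],
)

```text
time_s: 8.77
position: [0.5536, 0.1308, 0.0807]
tcp_rot: [[-0.944, 0.33, 0.002], [0.33, 0.944, -0.0], [-0.002, 0.0, -1.0]]
force: [-0.4, -2.8, 9.8]
opening: 0.138
grasp_force: 30.0
```

Emit:
move_arm(
  increments=[
    {"xyz":[0,0,1],"roll":0,"grip":0},
    {"xyz":[0,0,0],"roll":0,"grip":0},
    {"xyz":[0,0,0],"roll":0,"grip":0},
  ],
)

```text
time_s: 9.02
position: [0.5536, 0.1308, 0.0801]
tcp_rot: [[-0.944, 0.33, 0.002], [0.33, 0.944, -0.0], [-0.002, 0.0, -1.0]]
force: [-0.8, -2.1, 12.1]
opening: 0.134
grasp_force: 30.0
```

Emit:
move_arm(
  increments=[
    {"xyz":[0,0,1],"roll":0,"grip":0},
    {"xyz":[0,0,0.5],"roll":0,"grip":0},
    {"xyz":[0,0,0],"roll":0,"grip":0},
    {"xyz":[0,0,0],"roll":0.06,"grip":0},
    {"xyz":[0,0,0],"roll":0.06,"grip":0},
  ],
)

```text
time_s: 9.43
position: [0.5536, 0.1307, 0.0791]
tcp_rot: [[-0.896, 0.443, 0.002], [0.443, 0.896, -0.001], [-0.002, 0.0, -1.0]]
force: [-1.5, -3.1, 14.8]
opening: 0.132
grasp_force: 30.0
```

Emit:
move_arm(
  increments=[
    {"xyz":[0,0,0],"roll":0.1,"grip":0},
    {"xyz":[0,0,0],"roll":0.1,"grip":0},
    {"xyz":[0,0,0],"roll":0.1,"grip":0},
    {"xyz":[0,0,0],"roll":0.1,"grip":0},
    {"xyz":[0,0,0],"roll":0.1,"grip":0},
  ],
)

```text
time_s: 9.85
position: [0.5536, 0.1307, 0.079]
tcp_rot: [[-0.573, 0.82, 0.002], [0.82, 0.573, -0.001], [-0.002, 0.001, -1.0]]
force: [-2.0, -2.5, 14.0]
opening: 0.134
grasp_force: 30.0
```

```bash
python3 -c "
from h import *
s=bot.read_state();print(s['position'],s['force'],s['moment'],s['joint_positions'])"
```

```text
[0.55360054 0.13066493 0.07902397] [-1.97193823 -2.50791214 14.00703152] [-0.70837156  0.36256615  0.04947585] [ 2.04842013e+00  3.75256189e+01  9.70083741e+01 -5.44345131e-02
  4.53606511e+01 -3.28421443e+01]
```

Emit:
move_arm(
  increments=[
    {"xyz":[0,0,0.4],"roll":0.1,"grip":0},
    {"xyz":[0,0,0],"roll":0.1,"grip":0},
    {"xyz":[0,0,0],"roll":0.1,"grip":0},
    {"xyz":[0,0,0],"roll":0.1,"grip":0},
    {"xyz":[0,0,0],"roll":0.1,"grip":0},
  ],
)

```text
time_s: 10.27
position: [0.5536, 0.1307, 0.0788]
tcp_rot: [[-0.109, 0.994, 0.002], [0.994, 0.109, -0.001], [-0.001, 0.002, -1.0]]
force: [-2.2, -2.8, 15.3]
opening: 0.134
grasp_force: 30.0
```

Emit:
move_arm(
  increments=[
    {"xyz":[0,0,0],"roll":0.1,"grip":0},
    {"xyz":[0,0,0],"roll":0.1,"grip":0},
    {"xyz":[0,0,0],"roll":0.1,"grip":0},
    {"xyz":[0,0,0],"roll":0.1,"grip":0},
    {"xyz":[0,0,0],"roll":0.1,"grip":0},
  ],
)

```text
time_s: 10.68
position: [0.5536, 0.1306, 0.0788]
tcp_rot: [[0.38, 0.925, 0.002], [0.925, -0.38, -0.001], [0.0, 0.002, -1.0]]
force: [-1.8, -2.8, 16.0]
opening: 0.133
grasp_force: 30.0
```

Emit:
move_arm(
  increments=[
    {"xyz":[0,0,0],"roll":0.1,"grip":0},
    {"xyz":[0,0,0],"roll":0.1,"grip":0},
    {"xyz":[0,0,0],"roll":0.1,"grip":0},
    {"xyz":[0,0,0],"roll":0.1,"grip":0},
    {"xyz":[0,0,0],"roll":0.1,"grip":0},
  ],
)

```text
time_s: 11.1
position: [0.5536, 0.1306, 0.0787]
tcp_rot: [[0.777, 0.629, 0.002], [0.629, -0.777, -0.001], [0.001, 0.002, -1.0]]
force: [-1.8, -3.2, 15.4]
opening: 0.132
grasp_force: 30.0
```

Emit:
move_arm(
  increments=[
    {"xyz":[0,0,0],"roll":0.1,"grip":0},
    {"xyz":[0,0,0],"roll":0.1,"grip":0},
    {"xyz":[0,0,0],"roll":0.1,"grip":0},
    {"xyz":[0,0,0],"roll":0.1,"grip":0},
    {"xyz":[0,0,0],"roll":0.1,"grip":0},
  ],
)

```text
time_s: 11.52
position: [0.5536, 0.1306, 0.0788]
tcp_rot: [[0.984, 0.18, 0.002], [0.18, -0.984, -0.001], [0.002, 0.001, -1.0]]
force: [-2.2, -2.5, 15.5]
opening: 0.14
grasp_force: 30.0
```

Emit:
move_arm(
  increments=[
    {"xyz":[0,0,0],"roll":0.1,"grip":0},
    {"xyz":[0,0,0],"roll":0.1,"grip":0},
    {"xyz":[0,0,0],"roll":0.1,"grip":0},
    {"xyz":[0,0,0],"roll":0.1,"grip":0},
    {"xyz":[0,0,0],"roll":0.1,"grip":0},
  ],
)

```text
time_s: 11.93
position: [0.5535, 0.1306, 0.0787]
tcp_rot: [[0.949, -0.314, 0.002], [-0.314, -0.949, -0.001], [0.002, 0.0, -1.0]]
force: [-2.5, -3.4, 15.3]
opening: 0.138
grasp_force: 30.0
```

Emit:
move_arm(
  increments=[
    {"xyz":[0,0,0],"roll":0.1,"grip":0},
    {"xyz":[0,0,0],"roll":0.1,"grip":0},
    {"xyz":[0,0,0],"roll":0.1,"grip":0},
    {"xyz":[0,0,0],"roll":0.1,"grip":0},
    {"xyz":[0,0,0],"roll":0.1,"grip":0},
  ],
)

```text
time_s: 12.35
position: [0.5535, 0.1307, 0.0788]
tcp_rot: [[0.683, -0.731, 0.002], [-0.731, -0.683, -0.001], [0.002, -0.001, -1.0]]
force: [-2.2, -3.5, 15.3]
opening: 0.137
grasp_force: 30.0
```

```bash
python3 -c "
from h import *
s=bot.read_state();print(s['position'],s['force'],s['moment'],s['joint_positions'])"
```

```text
[0.55353235 0.13066178 0.07875218] [-2.16250857 -3.52723343 15.28062944] [-0.60413106  0.63247348  0.03848008] [ 2.04946878e+00  3.75483187e+01  9.70230417e+01 -5.73472798e-02
  4.53267941e+01  1.39040920e+02]
```

Emit:
move_arm(
  increments=[
    {"xyz":[0,0,0],"roll":0.1,"grip":0},
    {"xyz":[0,0,0],"roll":0.1,"grip":0},
    {"xyz":[0,0,0],"roll":0,"grip":0},
    {"xyz":[0,0,-2],"roll":0,"grip":0},
    {"xyz":[0,0,-2],"roll":0,"grip":0},
  ],
)

```text
time_s: 12.77
position: [0.5534, 0.1307, 0.0818]
tcp_rot: [[0.528, -0.849, 0.001], [-0.849, -0.528, -0.001], [0.001, -0.001, -1.0]]
force: [0.9, -3.8, 3.4]
opening: 0.133
grasp_force: 30.0
```

Emit:
move_arm(
  increments=[
    {"xyz":[0,0,-1.5],"roll":0,"grip":0},
    {"xyz":[0,0,-1],"roll":0,"grip":0},
    {"xyz":[0,0,0],"roll":0,"grip":0},
    {"xyz":[0,0,0],"roll":0,"grip":0},
  ],
)

```text
time_s: 13.1
position: [0.5533, 0.1307, 0.0828]
tcp_rot: [[0.528, -0.85, 0.0], [-0.85, -0.528, -0.0], [0.001, -0.0, -1.0]]
force: [2.4, -3.5, 1.2]
opening: 0.134
grasp_force: 30.0
```

Emit:
move_arm(
  increments=[
    {"xyz":[0,0,-0.5],"roll":0,"grip":0},
    {"xyz":[0,0,0],"roll":0,"grip":20},
    {"xyz":[0,0,0],"roll":0,"grip":30},
    {"xyz":[0,0,0],"roll":0,"grip":40},
    {"xyz":[0,0,0],"roll":0,"grip":40},
  ],
)

```text
time_s: 13.52
position: [0.5521, 0.1314, 0.0833]
tcp_rot: [[0.527, -0.85, -0.002], [-0.85, -0.527, 0.001], [-0.001, 0.001, -1.0]]
force: [-0.3, 0.6, -0.5]
opening: 0.337
grasp_force: 0.0
```

Emit:
move_arm(
  increments=[
    {"xyz":[0,0,-10],"roll":0,"grip":40},
    {"xyz":[0,0,-20],"roll":0,"grip":40},
    {"xyz":[0,0,-30],"roll":0,"grip":40},
    {"xyz":[0,0,-30],"roll":0,"grip":40},
    {"xyz":[0,0,0],"roll":0,"grip":40},
  ],
)

```text
time_s: 13.93
position: [0.5569, 0.1315, 0.18]
tcp_rot: [[0.528, -0.849, 0.012], [-0.849, -0.528, 0.001], [0.006, -0.011, -1.0]]
force: [0.9, -0.0, 0.9]
opening: 0.4
grasp_force: 0.0
```

```bash
cat > chk.py <<'E'
from h import *
s,im,d=wrist(); print(s["position"],s["force"],s["time_s"])
P=wcloud(s,d)
M=(P[...,2]>.09)&(P[...,2]<.12)&(np.hypot(P[...,0]-.5536,P[...,1]-.1308)<.025)&(d>0)
print(M.sum(),P[M].mean(0),np.percentile(P[M][:,2],[5,50,95]),cv2.minAreaRect((P[M][:,:2]*1000).astype(np.float32)))
cv2.imwrite("pics/w6.png",cv2.resize(im[120:330,200:430],None,fx=2,fy=2)[...,::-1])
a,_=bot.capture("side"); b=cv2.resize(a[150:250,180:310],None,fx=4,fy=4,interpolation=cv2.INTER_CUBIC)[...,::-1]; w=cv2.imread("pics/w6.png")
o=np.zeros((420,460+520,3),np.uint8); o[:420,:460]=w; o[:400,460:]=b; cv2.imwrite("pics/w7.png",cv2.resize(o,(790,339)))
E
python3 chk.py
```

```text
[0.55690191 0.13148578 0.17999198] [ 0.91681062 -0.00879598  0.85159947] 13.9333
814 [0.55486712 0.12957997 0.10401204] [0.09627213 0.10498812 0.1062833 ] ((553.99609375, 131.38063049316406), (12.269668579101562, 29.642131805419922), 32.712589263916016)
```

View pics/w7.png

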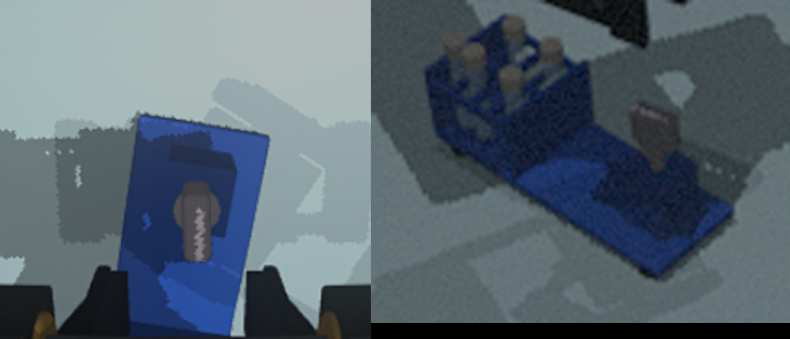

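The screw stands upright and released in the boss, with its wing at (195,220) in the left panel. It turned about 3.8 rad under roughly 15 N (4 mm of sinking), and its top is within 1 mm of the hole axis. Handing in.

Emit:
move_arm(
  increments=[
    {"xyz":[0,0,-20],"roll":0,"grip":40},
    {"xyz":[0,0,0],"roll":0,"grip":40},
    {"xyz":[0,0,0],"roll":0,"grip":40},
    {"xyz":[0,0,0],"roll":0,"grip":40},
  ],
)

```text
time_s: 14.37
position: [0.5521, 0.1309, 0.1924]
tcp_rot: [[0.527, -0.85, -0.002], [-0.85, -0.527, -0.0], [-0.001, 0.002, -1.0]]
force: [-0.9, -0.5, -0.1]
opening: 0.401
grasp_force: 0.0
```

```bash
python3 -c "
from rig import bot
print(bot.hand_in())"
```

```text
the job is handed in; nothing more can be done
None
```

Job handed in (no verdict returned): the wing screw stands released and upright in the pilot hole, its point about 18 mm down, turned about 3.8 rad clockwise under about 15 N; the thread angle itself could not be read, and nothing else was touched.

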